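Unbolt the stowage locker and put up its lid

TASK

Open the green stowage locker: lift the bolt's handle out of its notch, draw the bolt all the way back and lay the handle down into the rear notch, so that the bolt stays drawn. Then raise the lid by its knob as far as it goes, or nearly, and leave it standing open. Leave the hammer, bottles and other things on and around the locker where they are.

Things in the scene. Friction and masses are not known exactly. Their poses are not given: they have to be found in the camera images.
- locker: Green sheet-steel locker, 300 x 300 mm, 90 mm high, fixed. Origin: centre of its underside, on the table; x points away from the robot (turned up to 0.3 rad), y left, z up. In this frame (mm): the flat lid covers x -150 to 40, y -150 to 60; left of it is a fixed deck, behind it (x 40 to 150) a fixed ledge, both at z 90. The bolt lies on the ledge, its rod along y at x 125, z 120.
- shelf_edge (a point): Middle of the lower front edge of a plywood shelf over the ledge, on two thin rear posts. Locker frame (mm): the shelf covers x 75 to 165, y -150 to 150, underside z 300, goods on it to z 382. Because of it a gripper held upright has no room over the raised bolt handle; one whose body leans back towards the robot by 25 to 45 degrees has.
- bolt (a joint): Slide of the bolt along the locker's +y (left), m. 0 = shot home through the eye on the lid's strap, 0.055 = drawn fully back (end stop). Friction about 1.5 N. Starts between 0 and 0.002.
- lever (a joint): Turn of the bolt's handle about the rod, rad. 0 = level, pointing to the robot (locker's -x), down in a notch; growing as it is lifted, pi/2 would be straight up; stop at 1.35. Stays where it is left (friction 0.06 N m); starts between 0 and 0.2. The bar is 8 mm thick and clears the notch, free to slide, above about 0.8 rad.
- rear_notch (a point): Middle of the rear notch, into which the handle drops at slide 0.055; locker frame (mm) x 100, y -5, z 120. The front notch is the same at y -60. Both are gaps 20 mm wide (6 mm play each side of the bar) in a row of steel blocks, x 95 to 105, y -88 to 23, tops at z 134.
- bolt_root (a point): Point on the rod's axis where the handle sprouts; it slides with the rod. Locker frame: x 125, y -60 plus the slide, z 120 mm. Its axes are the locker's.
- bolt_knob (a point): Centre of the steel barrel-shaped knob on the end of the bolt's handle: a T-bar lying along the rod's direction, 26 mm long, 24 mm across, flat ends; 65 mm from the rod's axis; with the handle level it is 30 mm above the ledge, free on both sides. Between two fingers closing on its flat ends (along the locker's y) it can still turn. Axes: turn with the handle.
- lid (a joint): Lid hinge, rad: 0 = shut, 1.15 = stop, fully open. The hinge lies along the lid's left edge (locker's x direction) and is stiff (0.8 N m friction): the lid, 0.35 to 0.65 kg, stays at any angle. Raising it takes about 5 to 10 N at the knob. While the bolt is shot it cannot rise.
- lid_hinge (a point): Point on the hinge's axis beside the lid's knob: locker frame x -55, y 60, z 90 mm. Its axes turn with the lid and are the locker's when it is shut.
- lid_knob (a point): Centre of the black barrel-shaped knob on a 12 mm stalk: a T-bar along the hinge's direction (locker's x), 34 mm long, 26 mm across, flat ends, near the lid's right edge. With the lid shut: 175 mm to the right of the hinge and 40 mm above it (locker frame x -55, y -115, z 130 mm); the lid's top face is 32 mm under it. Axes: turn with the lid.
- tin: Paint tin, 52 mm across, 55 mm high, standing on the locker's top left of the lid; loose, not to be disturbed. Origin at the centre of its underside.
- pot: Small solid metal pot, 40 mm across, 35 mm high, standing on the ledge left of the bolt; loose, not to be disturbed. Origin at the centre of its underside.
- hammer: Hammer, 260 mm long, lying to the right of the locker; loose, not to be disturbed. Origin at the middle of its length.
- screwdriver: Screwdriver lying close to the left side of the locker; loose, not to be disturbed. Origin at the middle of its length.
- glue: White glue bottle, 66 mm across, 170 mm high, standing left of the locker; loose, not to be disturbed. Origin at the centre of its underside.
- carton: Open cardboard box 160 x 220 x 80 mm, further right; loose, not to be disturbed. Origin at the centre of its underside.
- cup: Clear plastic cup, 70 mm across and high, further left; loose, not to be disturbed. Origin at the centre of its underside.

How it is judged:
By the outcome, as a careful person would: the job done as asked, in the order asked, and still so for the second after the job is handed in, with the robot touching nothing.
It also fails if it takes over 59 s, if anything falls off the work surface, if the arm or the gripper's body presses on something with over 40 N, if the wrist force passes 120 N, or if a joint passes its speed limit or range.

ROBOT

A 6-joint arm with a two-finger parallel gripper is mounted at the origin on the work surface. World frame = base frame: x ahead of the robot, y to its left, z up, the work surface at z = 0. Lengths are in m, angles in rad, forces in N, time in s.
With the tool pointing down it reaches from about 0.25 to 0.775 m from the base axis. Payload 4 kg.
Tool frame: the origin (TCP) lies on the centre line of the jaws, within the pads' length; the fingertips stand 17 mm ahead of it and the grasp point (between the pads) lies 2 mm behind it; z points along the fingers, y is the line along which they close (so a half turn about z gives the same grasp; the last joint's range is limited). The gripper opens to 94 mm and grips with 3 to 60 N. Pads are 16 mm wide; open, the fingers measure 119 mm over their backs; the gripper's body (75 mm by 177 mm) begins 78 mm behind the grasp point.
Start: joints at [1.19, 0.087, 1.371, -0, 1.684, -0.103], TCP at [0.151, 0.529, 0.223] pointing down, gripper open.
Joint ranges: [-3.1, 3.1], [-0.76, 2.03], [0.27, 2.55], [-1.08, 4.22], [0.17, 2.65], [-2.57, 2.57]. Speed limits (rad/s): [2.79, 2.79, 3.14, 3.14, 3.14, 3.14].

INTERFACE

Orientations are given as [roll, pitch, yaw] about the fixed x, y, z axes, in that order (R = Rz(yaw) Ry(pitch) Rx(roll)).
In Python, from bench import robot gives the robot as it stands.
- The arm moves only by the tool servo_tool, never from a script. Its argument "plan" is a list of rows, each a list of 7 numbers: the shift along the tool's x, y, z normalised to -1 to 1, where 1 is 0.1 m, then the turn, a rotation vector about the tool's x, y, z normalised to -1 to 1, where 1 is pi/2 rad, then the finger opening in mm, from 0 to 94. In form: [[x, y, z, ax, ay, az, gripper], ...]. A call has 1 to 12 rows; each row is the pose to reach, as a shift and turn from the pose commanded when the call began, along the tool's axes at that moment; what a row does not reach only later rows make up. A row lasts 1/12 s, in which the tool goes at most 41.7 mm and 7.16 degrees, less where a joint would pass 70% of its speed; a pose out of reach is approached as far as the arm can. A call with a number of a shift or a turn outside -1 to 1 is refused whole. A call with a gripper value outside its range is refused whole. The fingers move at their own pace and stop on an object; the grip force is fixed at half the most. Time passes only in rows, so rows that repeat a pose let the fingers close. It gives the time, the measured TCP pose, the force, the opening and the grip force at its end, in the units of the state.
- robot.get_obs(): the state, without advancing time (a new reading comes with each control period).
- robot.snapshot(name): name is "scene" or "top" or "wrist"; returns the picture (420x560x3 uint8, red, green, blue); there is no depth.
- robot.camera_params(name): a dict with "camera_matrix" (3x3 intrinsics, pixels), "rvec" (rotation vector, rad) and "tvec" (3), from world to camera coordinates, as OpenCV has them; the wrist camera has in their place "tool_from_camera" (4x4, takes a point from camera to tool coordinates, whose origin is the TCP and whose axes are the flange's). Camera axes: x right, y down, z forward; pixel columns grow to the right and rows downward; lengths in m; the calibration is good to about 2 mm. A picture is of the moment at which its call begins: read the wrist's pose just before it. camera_params takes no time and is no camera call.
- robot.close_job(): hands the job in; it is judged then, once.
Trained networks look in the newest picture that a camera, given by its name, has taken for a name from the list of things; names that differ only in an ending like _2 or _b are one class to them, and where a whole thing is asked for, a point or a joint stands for the part that bears it (a point fixed in the world has none). Each returns a list of dicts, best first, with "conf" (0 to 1); they miss things now and then, are a little off and sometimes report something else, mostly with a low value. They report only what shows in the picture. A call takes as long as a camera call.
- robot.find_in(thing, camera): "extent" ([centre column, centre row, width, height] in pixels, round what is visible of it).
The state is a dict: "time": time; "joint_positions": joint angles; "qvel": joint speeds; "joint_torque": joint torques, N m; "tool_pos": TCP position; "ee_rot": TCP orientation; "wrist_force": force on the tool from outside, world axes, zero at the start; "wrist_torque": the same for the moment, N m; "width": finger opening in m; "finger_force": force on a finger pad.
Only numpy, scipy, OpenCV 4.12 (cv2) and the standard library are available. Lean on these libraries where they do the work, as an engineer would, in place of code of your own. Each camera call takes 0.05 s, during which the arm holds its last target. There are 200 camera calls.

## Working session

There is one attempt and no reset: what is moved stays moved. The work goes in short steps, Python scripts to look and compute and a tool call to move; the robot and the scene stay as the last step left them, time stands still between calls to the robot, and variables do not carry over. Pictures are saved under pics/ and viewed, at most 10 in all, crops included, and the job is handed in when it is done.

Besides the shell and the picture viewer there is one more tool, called after "Request:" as name([rows], argument=value, ...), one row to a line, values as JSON. servo_tool: Moves the arm, as the interface text tells. Scaled input: -1 to 1 covers 0.1 m each way for a shift and pi/2 rad each way for a turn. Its arguments: {"type":"object","properties":{"plan":{"type":"array","items":{"type":"array","items":{"type":"number"}}}},"required":["plan"]}

```bash
mkdir -p pics; ls; python3 - <<'E'
from bench import robot
import cv2,numpy as np
o=robot.get_obs();print({k:np.round(v,3).tolist() for k,v in o.items()})
for c in("scene","top"):
    im=robot.snapshot(c);cv2.imwrite(f"pics/{c}0.png",im[:,:,::-1])
    for t in("locker","lid_knob","bolt_knob","shelf_edge","tin","pot"):
        print(c,t,[(np.round(d["extent"],1).tolist(),round(d["conf"],2)) for d in robot.find_in(t,c)[:2]])
    print(robot.camera_params(c))
print(robot.camera_params("wrist"))
E
```

```text
pics
{'time': 0.0, 'joint_positions': [1.19, 0.088, 1.372, -0.0, 1.684, -0.103], 'qvel': [0.003, 0.0, 0.0, -0.0, -0.001, -0.0], 'joint_torque': [-0.001, -34.017, -30.243, 0.072, 0.033, -0.0], 'tool_pos': [0.151, 0.528, 0.221], 'ee_rot': [-3.139, -0.0, 2.864], 'wrist_force': [-0.542, 0.222, 0.385], 'wrist_torque': [-0.031, 0.033, 0.032], 'finger_force': 0.0, 'width': 0.094}
scene locker [([268.9, 237.7, 144.7, 133.2], 0.56)]
scene lid_knob [([260.2, 212.0, 104.2, 57.4], 0.84), ([265.8, 238.6, 149.4, 131.5], 0.54)]
scene bolt_knob [([239.1, 235.7, 19.9, 23.5], 0.46)]
scene shelf_edge [([265.6, 238.1, 143.3, 131.2], 0.86), ([241.7, 243.6, 51.6, 39.4], 0.23)]
scene tin [([315.8, 222.2, 14.8, 22.5], 0.61)]
scene pot [([293.7, 258.4, 10.2, 18.4], 0.6), ([241.8, 241.2, 52.5, 38.2], 0.51)]
{'camera_matrix': array([[498.33423637,   0.        , 284.95647825],
       [  0.        , 498.33423637, 211.56638391],
       [  0.        ,   0.        ,   1.        ]]), 'rvec': array([ 0.99841767,  2.51471035, -0.98059064]), 'tvec': array([ 0.42445522, -0.1577512 ,  1.87532113])}
top locker [([299.2, 2
[... 427 characters left out ...]
3],
       [  0.        ,   0.        ,   1.        ]]), 'rvec': array([ 2.08883145, -2.15211811,  0.15972759]), 'tvec': array([0.02647865, 0.64063526, 1.40309206])}
{'camera_matrix': array([[375.99149239,   0.        , 280.00895087],
       [  0.        , 375.99149239, 212.52324221],
       [  0.        ,   0.        ,   1.        ]]), 'tool_from_camera': array([[-2.97333709e-04, -9.61333823e-01, -2.75385534e-01,
         8.08288518e-02],
       [ 9.99999720e-01, -4.74996916e-04,  5.78450774e-04,
        -5.62503763e-04],
       [-6.86891574e-04, -2.75385285e-01,  9.61333695e-01,
        -1.62224125e-01],
       [ 0.00000000e+00,  0.00000000e+00,  0.00000000e+00,
         1.00000000e+00]])}
```

```bash
python3 - <<'E'
import cv2
a=cv2.imread("pics/top0.png");cv2.imwrite("pics/topc.png",cv2.resize(a[110:310,200:420],None,fx=3,fy=3,interpolation=cv2.INTER_CUBIC)[:600])
b=cv2.imread("pics/scene0.png");cv2.imwrite("pics/scenec.png",cv2.resize(b[150:330,170:370],None,fx=3.3,fy=3.3,interpolation=cv2.INTER_CUBIC)[:600])
E
```

```text
(no output)
```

View pics/topc.png

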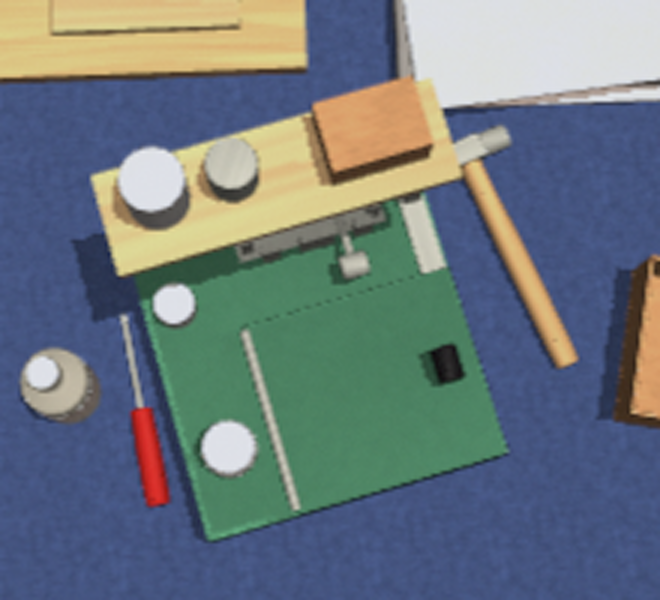

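View pics/scenec.png

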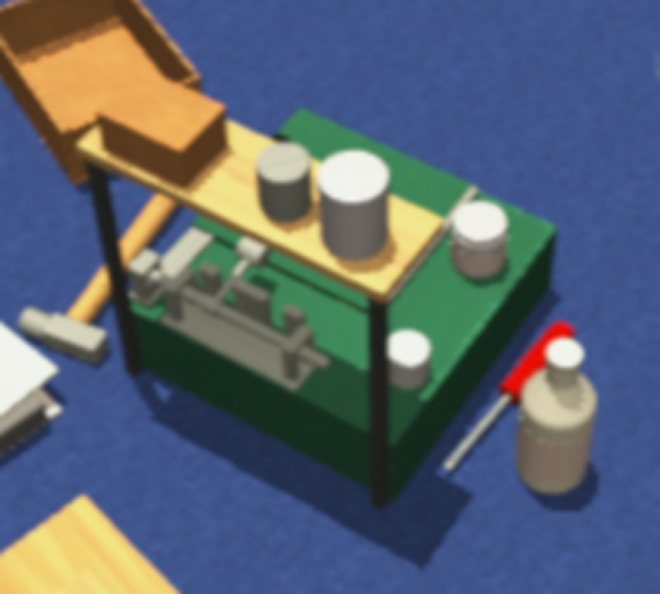

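The top view shows the locker turned left by about 0.27 rad. In crop pixels the lid knob is at (447,364), the bolt knob at (355,264), and the front corners at (208,541) and (508,452). The shelf hides the bolt's rear part. Next I fit the locker pose.

```bash
cat > h.py <<'E'
import numpy as np,cv2
from scipy.spatial.transform import Rotation as Rn
from scipy.optimize import least_squares
from bench import robot
def proj(c,P):
    p=robot.camera_params(c);return cv2.projectPoints(np.float64(P).reshape(-1,1,3),p["rvec"],p["tvec"],p["camera_matrix"],None)[0].reshape(-1,2)
def L2W(q,P):  # locker->world
    return np.atleast_2d(P)@Rn.from_euler("z",q[2]).as_matrix().T+[q[0],q[1],0]
def knob(a,s=0): return np.array([.125-.065*np.cos(a),-.06+s,.12+.065*np.sin(a)])
E
python3 - <<'E'
from h import *
uv=np.array([[208,541],[508,452],[447,364],[118,274],[462,180],[355,264]])/3+[200,110]-0.33
def P(v): return np.vstack([[-.15,.15,.09],[-.15,-.15,.09],[-.055,-.115,.13],[.075,.15,.306],[.075,-.15,.306],knob(v[3])])
# scene crop: front-left corner(553,230), rear-left(385,505 post foot) , knob(252,250)
us=np.array([[553,230],[252,250]])/3.3+[170,150]
def f(v):
    W=L2W(v,P(v));r=proj("top",W)-uv
    r2=proj("scene",W[[0,5]])-us
    return np.r_[r.ravel(),r2.ravel()]
s=least_squares(f,[.6,0,.27,.1],loss="soft_l1")
print(s.x.round(4));print(f(s.x).round(1))
np.save("q.npy",s.x)
print(L2W(s.x,P(s.x)).round(3))
E
```

```text
[ 0.5883 -0.0451  0.2504  0.1415]
[-0.4 -0.5 -0.5  0.3 -0.1 -0.2  0.3  0.4  0.1 -0.8  0.3  0.1  1.1 -1.6
 -0.4  0. ]
[[ 0.406  0.063  0.09 ]
 [ 0.48  -0.228  0.09 ]
 [ 0.563 -0.17   0.13 ]
 [ 0.624  0.119  0.306]
 [ 0.698 -0.172  0.306]
 [ 0.662 -0.088  0.129]]
```

```bash
cat >> h.py <<'E'
def tgt(q,P,lean,kind="bolt"):
    """world TCP pose with grasp point (2mm behind TCP) at locker point P"""
    s,c=np.sin(lean),np.cos(lean)
    if kind=="bolt": z=[s,0,-c];x=[-c,0,-s]
    else: z=[0,-s,-c];x=[0,c,-s]       # lid: body leans to +y with the lid
    R=Rn.from_euler("z",q[2]).as_matrix()@np.c_[x,np.cross(z,x),z]
    return L2W(q,P)[0]+.002*R[:,2],R
def delta(T,cur=None):
    p,R=T
    if cur is None:
        o=robot.get_obs();cur=(np.array(o["tool_pos"]),Rn.from_euler("xyz",o["ee_rot"]).as_matrix())
    p0,R0=cur
    d=R0.T@(p-p0)/.1;r=Rn.from_matrix(R0.T@R).as_rotvec()/(np.pi/2)
    return np.r_[d,r].round(3).tolist()
E
python3 - <<'E'
from h import *
q=np.load("q.npy")
k=knob(q[3]);t=.61;pre=k-.15*np.array([np.sin(t),0,-np.cos(t)])
T=tgt(q,pre,t);print(T[0],delta(T))
o=robot.get_obs();R0=Rn.from_euler("xyz",o["ee_rot"]).as_matrix();p0=np.array(o["tool_pos"])
for f in (.2,.4,.6,.8,1):
    p=p0+f*(T[0]-p0);print(f,p.round(3))
print("glue",[d for d in robot.find_in("glue","top")[:1]])
# after a rotation first: shift in the target tool axes
print((T[1].T@(T[0]-p0)).round(3))
E
```

```text
[ 0.57973938 -0.10919698  0.25047318] [-5.875, -4.96, -0.28, -0.102, -0.379, -0.326]
0.2 [0.237 0.401 0.228]
0.4 [0.322 0.274 0.234]
0.6 [0.408 0.146 0.239]
0.8 [0.494 0.018 0.245]
1 [ 0.58  -0.109  0.25 ]
glue [{'extent': [219.9, 238.2, 29.6, 27.3], 'conf': 0.85}]
[-0.227 -0.724  0.125]
```

Request:
servo_tool([
  [-1,-0.85,-0.5,0,0,0,60],
  [-1,-0.85,-0.5,0,0,0,60],
  [-1,-0.85,-0.5,0,0,0,60],
  [-1,-0.85,-0.5,0,0,0,60],
])

```text
time: 1.08
tool_pos: [0.2258, 0.4174, 0.2753]
ee_rot: [3.139, 0.003, 2.861]
wrist_force: [-0.2, 0.1, 1.2]
width: 0.0709
finger_force: 0.0
```

Request:
servo_tool([
  [-1,-0.85,0,0,0,0,60],
  [-1,-0.85,0,0,0,0,60],
  [-1,-0.85,0,0,0,0,60],
  [-1,-0.85,0,0,0,0,60],
])

```text
time: 1.42
tool_pos: [0.2993, 0.3064, 0.2729]
ee_rot: [-3.141, 0.003, 2.857]
wrist_force: [-0.1, 1.1, 0.0]
width: 0.0602
finger_force: 0.0
```

Request:
servo_tool([
  [-1,-0.85,0,0,0,0,60],
  [-1,-0.85,0,0,0,0,60],
  [-1,-0.85,0,0,0,0,60],
  [-1,-0.85,0,0,0,0,60],
])

```text
time: 1.75
tool_pos: [0.3719, 0.1973, 0.2724]
ee_rot: [-3.14, 0.002, 2.857]
wrist_force: [-0.5, 0.5, -0.4]
width: 0.0601
finger_force: 0.0
```

Request:
servo_tool([
  [-1,-0.85,0,0,0,0,60],
  [-1,-0.85,0,0,0,0,60],
  [-1,-0.85,0,0,0,0,60],
  [-1,-0.85,0,0,0,0,60],
])

```text
time: 2.08
tool_pos: [0.4446, 0.0884, 0.2718]
ee_rot: [-3.14, 0.001, 2.858]
wrist_force: [0.1, 0.4, -0.6]
width: 0.06
finger_force: 0.0
```

```bash
python3 - <<'E'
from h import *
q=np.load("q.npy")
k=knob(q[3]);t=.61;pre=k-.15*np.array([np.sin(t),0,-np.cos(t)])
print(delta(tgt(q,pre,t)),robot.get_obs()["joint_positions"])
E
```

```text
[-1.851, -1.518, 0.218, -0.105, -0.379, -0.329] [ 0.07270125 -0.13396609  1.49051038 -0.00221855  1.78502491 -1.21465995]
```

Request:
servo_tool([
  [-0.25,-0.2,0,-0.015,-0.055,-0.047,60],
  [-0.4,-0.4,0,-0.03,-0.11,-0.094,60],
  [-0.6,-0.6,0,-0.045,-0.16,-0.14,60],
  [-0.8,-0.75,0,-0.06,-0.215,-0.19,60],
  [-0.9,-0.85,0.1,-0.075,-0.27,-0.235,60],
  [-1,-0.9,0.1,-0.09,-0.325,-0.28,60],
  [-1,-0.9,0.1,-0.105,-0.379,-0.329,60],
  [-1,-0.9,0.1,-0.105,-0.379,-0.329,60],
])

```text
time: 2.75
tool_pos: [0.5112, -0.0215, 0.2587]
ee_rot: [3.134, 0.607, -2.89]
wrist_force: [0.8, -0.3, -1.1]
width: 0.0602
finger_force: 0.0
```

```bash
python3 - <<'E'
from h import *
q=np.load("q.npy")
k=knob(q[3]);t=.61;pre=k-.15*np.array([np.sin(t),0,-np.cos(t)])
print(delta(tgt(q,pre,t)),robot.get_obs()["joint_positions"])
E
```

```text
[-0.32, -1.022, 0.315, 0.005, -0.002, 0.0] [-0.38391367 -0.40928201  1.84377836  0.3748447   1.22456207 -2.24900513]
```

Request:
servo_tool([
  [-0.3,-0.4,0.1,0,0,0,60],
  [-0.3,-0.8,0.2,0,0,0,60],
  [-0.32,-1,0.31,0,0,0,60],
  [-0.32,-1,0.31,0,0,0,60],
  [-0.32,-1,0.31,0,0,0,60],
])

```text
time: 3.17
tool_pos: [0.5823, -0.1068, 0.2541]
ee_rot: [3.134, 0.607, -2.891]
wrist_force: [-0.3, 0.4, -0.4]
width: 0.0599
finger_force: 0.0
```

```bash
cat > look.py <<'E'
import sys
from h import *
n=sys.argv[1];q=np.load("q.npy")
o=robot.get_obs();R0=Rn.from_euler("xyz",o["ee_rot"]).as_matrix();p0=np.array(o["tool_pos"])
im=robot.snapshot("wrist");cp=robot.camera_params("wrist");K=cp["camera_matrix"];M=cp["tool_from_camera"]
def pw(P):
    c=((np.atleast_2d(P)-p0)@R0-M[:3,3])@M[:3,:3];u=c@K.T;return u[:,:2]/u[:,2:]
print(o["joint_positions"].round(2) if hasattr(o["joint_positions"],"round") else o["joint_positions"])
for t in sys.argv[2:]: print(t,[(np.round(d["extent"],1).tolist(),round(d["conf"],2)) for d in robot.find_in(t,"wrist")[:3]])
pts=dict(bk=knob(q[3]),lk=[-.055,-.115,.13],rear=[.1,-.005,.134],front=[.1,-.06,.134],c=[-.15,-.15,.09])
im=im[:,:,::-1].copy()
for k,v in pts.items():
    u=pw(L2W(q,v))[0];print(k,u.round(1));
    if abs(u).max()<1000: cv2.circle(im,tuple(int(a) for a in u.round()),3,(0,0,255),1)
cv2.imwrite(f"pics/{n}.png",im)
E
python3 look.py w1 bolt_knob lid_knob rear_notch
```

```text
[-0.51 -0.18  1.68  0.44  1.21 -2.4 ]
bolt_knob [([281.2, 213.5, 30.4, 60.4], 0.56)]
lid_knob [([303.9, 126.5, 354.7, 253.0], 0.57)]
rear_notch [([335.8, 209.9, 421.3, 419.9], 0.6), ([294.9, 213.7, 218.6, 55.2], 0.47)]
bk [276.9 198.1]
lk [186.7  74.4]
rear [336.3 230. ]
front [277.  230.1]
c [  89.7 -150.7]
```

View pics/w1.png

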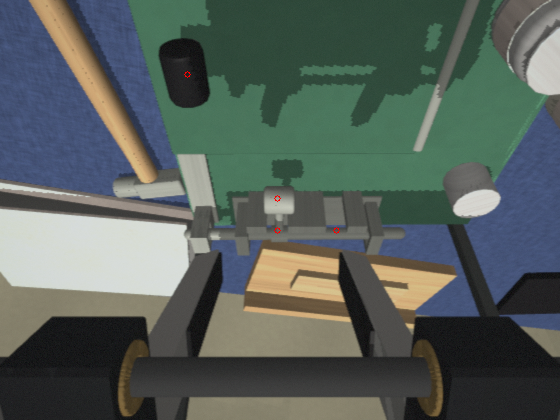

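Wrist view: the bolt knob is at (279,200), about 2 px from the prediction (277,198). The rear notch gap is near column 335 and the lid knob at (185,73), both as predicted. Going in now.

```bash
python3 - <<'E'
from h import *
q=np.load("q.npy");k=knob(q[3])+[0,.0015,0]
print(delta(tgt(q,k,.61)),L2W(q,k))
E
```

```text
[0.059, -0.024, 1.532, 0.004, 0.001, 0.003] [[ 0.66150745 -0.0867331   0.12916527]]
```

Request:
servo_tool([
  [0.05,-0.02,0.3,0,0,0,60],
  [0.05,-0.02,0.6,0,0,0,60],
  [0.05,-0.02,0.9,0,0,0,60],
  [0.05,-0.02,1.0,0,0,0,60],
  [0.05,-0.02,1.0,0,0,0,60],
  [0.05,-0.02,1.0,0,0,0,60],
])

```text
time: 3.87
tool_pos: [0.6336, -0.0947, 0.1713]
ee_rot: [3.139, 0.611, -2.885]
wrist_force: [0.3, -0.1, 1.0]
width: 0.0598
finger_force: 0.0
```

Request:
servo_tool([
  [0,0,0.15,0,0,0,60],
  [0,0,0.3,0,0,0,60],
  [0,0,0.45,0,0,0,60],
  [0,0,0.52,0,0,0,60],
  [0,0,0.52,0,0,0,60],
])

```text
time: 4.28
tool_pos: [0.6625, -0.0878, 0.1283]
ee_rot: [3.139, 0.611, -2.886]
wrist_force: [-0.3, 0.5, -0.3]
width: 0.0601
finger_force: 0.0
```

```bash
python3 look.py w2 bolt_knob; python3 - <<'E'
from h import *
q=np.load("q.npy");k=knob(q[3])+[0,.0015,0]
print(delta(tgt(q,k,.61)))
E
```

```text
[-0.39  0.05  1.72  0.46  0.91 -2.42]
bolt_knob [([284.9, 298.5, 60.9, 73.4], 0.79), ([279.8, 166.6, 559.5, 326.4], 0.22)]
bk [280.  282.6]
lk [45.  43.3]
rear [380.3 325.5]
front [279.6 325.5]
c [ -599.3 -1074.4]
[0.01, 0.018, 0.019, 0.003, 0.002, 0.003]
```

View pics/w2.png

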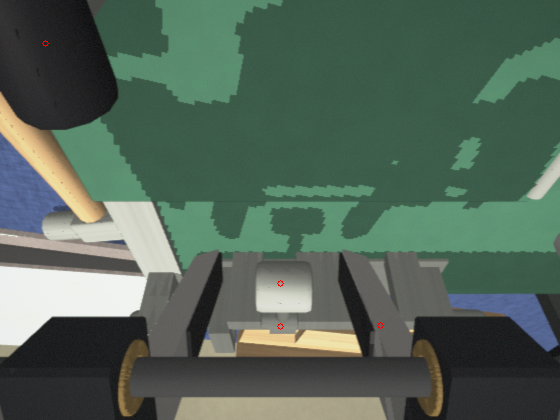

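The knob sits between the fingers at (284,287), about 2 mm right of and beyond the centre line. I nudge over and close.

Request:
servo_tool([
  [-0.02,0.02,0.02,0,0,0,60],
  [-0.02,0.02,0.02,0,0,0,20],
  [-0.02,0.02,0.02,0,0,0,20],
  [-0.02,0.02,0.02,0,0,0,20],
  [-0.02,0.02,0.02,0,0,0,20],
  [-0.02,0.02,0.02,0,0,0,20],
  [-0.02,0.02,0.02,0,0,0,20],
  [-0.02,0.02,0.02,0,0,0,20],
])

```text
time: 5.05
tool_pos: [0.6646, -0.0853, 0.1273]
ee_rot: [3.139, 0.611, -2.887]
wrist_force: [-0.6, -0.3, 0.2]
width: 0.0257
finger_force: 30.0
```

```bash
cat > arc.py <<'E'
# print rows (from current tool pose, fixed orientation) for lever/slide path
import sys
from h import *
q=np.load("q.npy");o=robot.get_obs()
R0=Rn.from_euler("xyz",o["ee_rot"]).as_matrix();p0=np.array(o["tool_pos"])
g=p0-.002*R0[:,2];l=Rn.from_euler("z",-q[2]).apply(g-[q[0],q[1],0]);print("grasp pt locker mm",(l*1e3).round(1),o["joint_positions"])
E
python3 arc.py
```

```text
grasp pt locker mm [ 62.8 -57.9 129. ] [-0.38697333  0.05796112  1.7174463   0.45301672  0.90877723 -2.41164364]
```

Request:
servo_tool([
  [-0.037,0,-0.036,0,0,0,20],
  [-0.076,0,-0.07,0,0,0,20],
  [-0.117,0,-0.1,0,0,0,20],
  [-0.158,0,-0.124,0,0,0,20],
  [-0.2,0,-0.147,0,0,0,20],
  [-0.246,0,-0.165,0,0,0,20],
  [-0.293,0,-0.18,0,0,0,20],
  [-0.34,0,-0.193,0,0,0,20],
  [-0.388,0,-0.201,0,0,0,20],
  [-0.436,0,-0.206,0,0,0,20],
  [-0.5,0,-0.207,0,0,0,20],
  [-0.5,0,-0.207,0,0,0,20],
])

```text
time: 6.05
tool_pos: [0.694, -0.0772, 0.1746]
ee_rot: [3.139, 0.613, -2.886]
wrist_force: [-2.2, 1.0, -3.4]
width: 0.0255
finger_force: 30.0
```

```bash
python3 arc.py; python3 look.py w3 bolt_knob
```

```text
grasp pt locker mm [ 93.4 -57.4 176.2] [-0.35220505  0.07705336  1.5993585   0.4086802   0.98301989 -2.32425059]
[-0.35  0.08  1.6   0.41  0.98 -2.32]
bolt_knob [([283.4, 254.7, 58.2, 80.4], 0.86)]
bk [275.1 163.2]
lk [  43.2 -188.1]
rear [374.4 221.3]
front [275.4 221.1]
c [ -560.4 -1508.7]
```

View pics/w3.png

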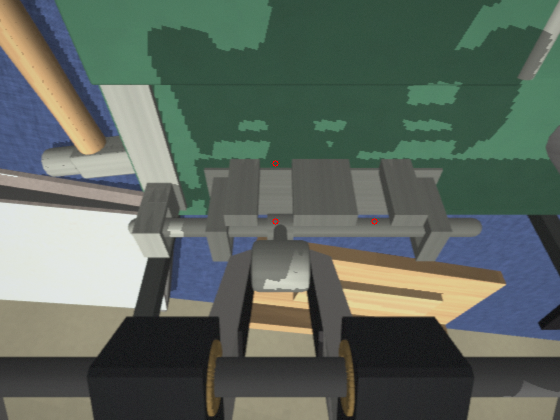

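The handle is up and held at (281,262), and the front notch gap at (276,190) is empty. Next I draw the bolt.

Request:
servo_tool([
  [0,0.08,0,0,0,0,20],
  [0,0.16,0,0,0,0,20],
  [0,0.24,0,0,0,0,20],
  [0,0.32,0,0,0,0,20],
  [0,0.4,0,0,0,0,20],
  [0,0.46,0,0,0,0,20],
  [0,0.5,0,0,0,0,20],
  [0,0.53,0,0,0,0,20],
  [0,0.55,0,0,0,0,20],
  [0,0.55,0,0,0,0,20],
])

```text
time: 6.98
tool_pos: [0.6799, -0.0265, 0.174]
ee_rot: [-3.138, 0.613, -2.885]
wrist_force: [5.6, -5.3, -3.3]
width: 0.0255
finger_force: 30.0
```

```bash
python3 arc.py; python3 -c "
from h import *
o=robot.get_obs();q=np.load('q.npy');print(Rn.from_euler('z',-q[2]).apply(o['wrist_force']))"
```

```text
grasp pt locker mm [ 92.2  -4.7 175.7] [-0.26260216  0.02323728  1.65677739  0.35669134  0.94302507 -2.22283992]
[ 4.09334583 -6.55454067 -3.27851365]
```

Slide travel was 53 mm, and the 6.5 N reaction shows it is against the end stop. Now I lay the handle down.

Request:
servo_tool([
  [0.064,0,0.001,0,0,0,20],
  [0.11,0,0.006,0,0,0,20],
  [0.16,0,0.014,0,0,0,20],
  [0.208,0,0.027,0,0,0,20],
  [0.254,0,0.042,0,0,0,20],
  [0.3,0,0.062,0,0,0,20],
  [0.342,0,0.083,0,0,0,20],
  [0.384,0,0.109,0,0,0,20],
  [0.424,0,0.137,0,0,0,20],
  [0.463,0,0.172,0,0,0,20],
  [0.5,0,0.207,0,0,0,20],
  [0.52,0,0.23,0,0,0,20],
])

```text
time: 7.98
tool_pos: [0.6519, -0.034, 0.1282]
ee_rot: [-3.138, 0.616, -2.885]
wrist_force: [-3.4, -4.8, 7.0]
width: 0.0258
finger_force: 30.0
```

Request:
servo_tool([
  [0.02,0,0.02,0,0,0,20],
  [0.03,0,0.03,0,0,0,20],
  [0.03,0,0.03,0,0,0,20],
])

```text
time: 8.23
tool_pos: [0.6514, -0.0341, 0.1238]
ee_rot: [-3.139, 0.616, -2.886]
wrist_force: [-2.4, -5.3, 4.1]
width: 0.0258
finger_force: 30.0
```

```bash
python3 arc.py; python3 look.py w4 bolt_knob
```

```text
grasp pt locker mm [ 62.7  -5.  125.4] [-0.29493685  0.00396457  1.78294475  0.40959729  0.85332942 -2.31325624]
[-0.29  0.    1.78  0.41  0.85 -2.31]
bolt_knob [([280.8, 296.9, 61.7, 87.9], 0.97)]
bk [160.7 288.5]
lk [-222.6   42.6]
rear [280.1 331.5]
front [176.9 331.2]
c [-1379.3 -1259.6]
```

View pics/w4.png

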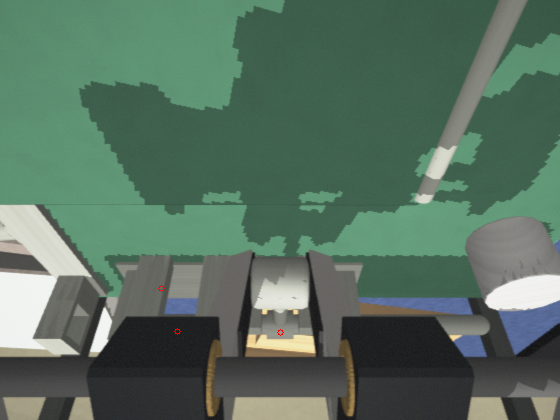

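The handle lies in the rear notch, with the knob at (281,285) and the rod's right end clear of the strap's eye. I press slightly further down, release and back out.

Request:
servo_tool([
  [0.017,0,0.025,0,0,0,20],
  [0.017,0,0.025,0,0,0,20],
  [0.017,0,0.025,0,0,0,50],
  [0.017,0,0.025,0,0,0,50],
  [0.017,0,0.025,0,0,0,50],
  [0.017,0,0.025,0,0,0,50],
  [0,0,-0.2,0,0,0,50],
  [0,0,-0.4,0,0,0,50],
  [0,0,-0.7,0,0,0,50],
  [0,0,-1,0,0,0,50],
  [0,0,-1,0,0,0,50],
])

```text
time: 9.25
tool_pos: [0.5951, -0.0478, 0.2088]
ee_rot: [-3.138, 0.619, -2.883]
wrist_force: [0.2, 0.3, 0.9]
width: 0.0503
finger_force: 0.0
```

```bash
python3 look.py w5 bolt_knob; python3 - <<'E'
from h import *
q=np.load("q.npy");T=tgt(q,[-.055,-.115,.25],0.05,"lid");print(T[0],delta(T),robot.get_obs()["tool_pos"])
E
```

```text
[-0.37 -0.18  1.78  0.4   1.05 -2.31]
bolt_knob [([437.5, 209.6, 64.2, 69.0], 0.72), ([279.8, 231.2, 37.9, 74.7], 0.69), ([53.5, 128.6, 107.0, 158.0], 0.49)]
bk [202.9 218.7]
lk [50.1 71.9]
rear [279.  254.1]
front [209.8 253.7]
c [-136.3 -242.8]
[ 0.56349158 -0.17022701  0.2480025 ] [0.243, -1.113, -0.718, 0.33, 0.28, 0.959] [ 0.59438939 -0.04704251  0.20333162]
```

View pics/w5.png

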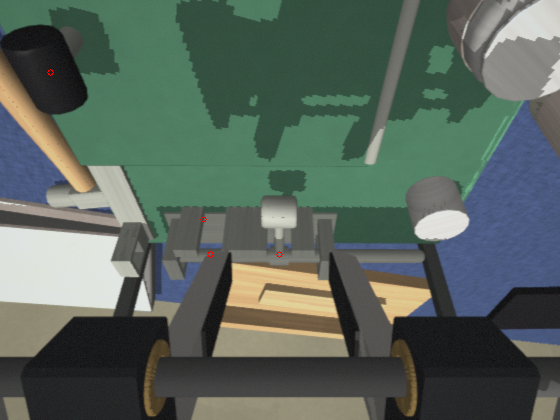

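The bolt is drawn and the handle is down at (279,212). The lid knob at (48,70) matches the prediction. Moving above the lid knob.

Request:
servo_tool([
  [0.2,-0.3,-0.3,0,0,0,60],
  [0.24,-0.6,-0.6,0,0,0,60],
  [0.24,-0.9,-0.72,0,0,0,60],
  [0.24,-1,-0.72,0.02,0.02,0.06,60],
  [0.24,-1,-0.72,0.05,0.04,0.13,60],
  [0.24,-1,-0.72,0.07,0.06,0.2,60],
  [0.24,-1,-0.72,0.095,0.08,0.27,60],
  [0.24,-1,-0.72,0.12,0.1,0.34,60],
  [0.24,-1,-0.72,0.14,0.12,0.41,60],
  [0.24,-1,-0.72,0.165,0.14,0.48,60],
])

```text
time: 10.18
tool_pos: [0.5604, -0.1584, 0.2442]
ee_rot: [3.018, 0.32, 2.565]
wrist_force: [0.5, 0.6, 0.7]
width: 0.0604
finger_force: 0.0
```

```bash
python3 - <<'E'
from h import *
q=np.load("q.npy");T=tgt(q,[-.055,-.115,.25],0.05,"lid");o=robot.get_obs();print(T[0],delta(T),o["tool_pos"],o["joint_positions"])
E
```

```text
[ 0.56349158 -0.17022701  0.2480025 ] [-0.098, -0.081, -0.018, 0.162, 0.135, 0.477] [ 0.56038863 -0.15837516  0.2442039 ] [-0.41378628 -0.09078456  1.543696    0.07282847  1.35457538 -1.43127909]
```

Request:
servo_tool([
  [-0.1,-0.08,-0.02,0.025,0.02,0.07,60],
  [-0.1,-0.08,-0.02,0.05,0.04,0.14,60],
  [-0.1,-0.08,-0.02,0.07,0.06,0.21,60],
  [-0.1,-0.08,-0.02,0.095,0.08,0.28,60],
  [-0.1,-0.08,-0.02,0.12,0.1,0.35,60],
  [-0.1,-0.08,-0.02,0.14,0.12,0.42,60],
  [-0.1,-0.08,-0.02,0.162,0.135,0.477,60],
  [-0.1,-0.08,-0.02,0.162,0.135,0.477,60],
  [-0.1,-0.08,-0.02,0.162,0.135,0.477,60],
])

```text
time: 10.93
tool_pos: [0.5642, -0.1706, 0.2483]
ee_rot: [3.14, 0.051, 1.829]
wrist_force: [0.4, 0.7, -0.5]
width: 0.0599
finger_force: 0.0
```

```bash
python3 look.py w6 lid_knob; python3 - <<'E'
from h import *
q=np.load("q.npy");T=tgt(q,[-.055,-.115,.130],0.05,"lid");o=robot.get_obs();print(T[0],delta(T),o["tool_pos"],o["joint_positions"])
E
```

```text
[-0.37  0.15  1.25 -0.04  1.71 -0.63]
lid_knob [([488.2, 50.5, 132.6, 47.4], 0.27)]
bk [439.6 132.5]
lk [279.9 204.1]
rear [513.2  50.2]
front [497.2 133.8]
c [174. 227.]
[ 0.56349158 -0.17022701  0.1280025 ] [0.069, -0.005, 1.216, 0.002, 0.002, 0.004] [ 0.5636884  -0.17067447  0.24980459] [-0.36705801  0.14894029  1.24981779 -0.04121177  1.70940967 -0.63037656]
```

View pics/w6.png

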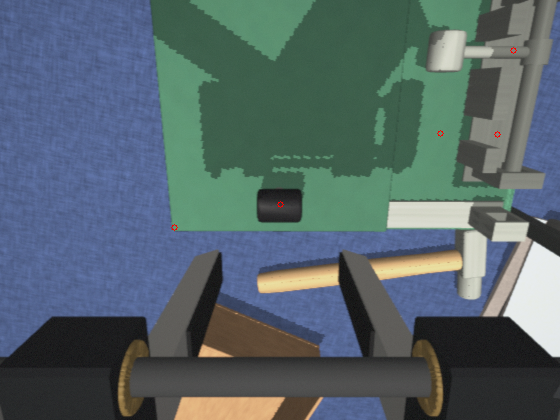

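The lid knob is at (279,205), on prediction. Descend and grasp.

Request:
servo_tool([
  [0.03,0,0.3,0,0,0,60],
  [0.05,0,0.6,0,0,0,60],
  [0.07,0,0.9,0,0,0,60],
  [0.07,0,1,0,0,0,60],
  [0.07,0,1,0,0,0,60],
])

```text
time: 11.45
tool_pos: [0.5615, -0.1685, 0.1472]
ee_rot: [-3.14, 0.05, 1.826]
wrist_force: [-0.8, -0.8, 0.2]
width: 0.0602
finger_force: 0.0
```

Request:
servo_tool([
  [0,0,0.1,0,0,0,60],
  [0,0,0.2,0,0,0,60],
  [0,0,0.2,0,0,0,25],
  [0,0,0.2,0,0,0,25],
  [0,0,0.2,0,0,0,25],
  [0,0,0.2,0,0,0,25],
  [0,0,0.2,0,0,0,25],
  [0,0,0.2,0,0,0,25],
])

```text
time: 12.12
tool_pos: [0.5637, -0.171, 0.1321]
ee_rot: [3.138, 0.055, 1.825]
wrist_force: [-3.4, -0.8, 3.3]
width: 0.0339
finger_force: 30.0
```

```bash
python3 arc.py; cat > lid.py <<'E'
# rows to carry the knob from lid angle a to b, leaning lean(th)=.05+.5*th, offset from commanded frame
import sys
from h import *
a,b,n=map(float,sys.argv[1:4]);q=np.load("q.npy")
def T(th):
    c,s=np.cos(th),np.sin(th)
    return tgt(q,[-.055,.06-.175*c+.04*s,.09+.175*s+.04*c],.05+.5*th,"lid")
for th in np.linspace(a,b,int(n)+1)[1:]: print(round(th,3),np.round(delta(T(th),T(a)),3).tolist())
print("now vs ideal",delta(T(a)))
E
python3 lid.py 0 .5 10
```

```text
grasp pt locker mm [ -55.  -115.8  134.1] [-0.36652419  0.18524145  1.44186013 -0.04283072  1.47999182 -0.61771029]
0.05 [0.017, 0.0, -0.088, -0.0, -0.016, -0.0]
0.1 [0.039, 0.0, -0.175, -0.0, -0.032, -0.0]
0.15 [0.065, 0.0, -0.261, -0.0, -0.048, -0.0]
0.2 [0.095, 0.0, -0.345, 0.0, -0.064, 0.0]
0.25 [0.13, 0.0, -0.428, 0.0, -0.08, -0.0]
0.3 [0.168, 0.0, -0.509, 0.0, -0.095, 0.0]
0.35 [0.211, 0.0, -0.588, -0.0, -0.111, 0.0]
0.4 [0.257, 0.0, -0.664, 0.0, -0.127, -0.0]
0.45 [0.307, 0.0, -0.738, 0.0, -0.143, -0.0]
0.5 [0.361, 0.0, -0.81, -0.0, -0.159, -0.0]
now vs ideal [0.01, -0.0, 0.041, 0.002, 0.003, 0.002]
```

Request:
servo_tool([
  [0.017,0,-0.088,0,-0.016,0,25],
  [0.039,0,-0.175,0,-0.032,0,25],
  [0.065,0,-0.26,0,-0.048,0,25],
  [0.095,0,-0.345,0,-0.064,0,25],
  [0.13,0,-0.43,0,-0.08,0,25],
  [0.17,0,-0.51,0,-0.095,0,25],
  [0.21,0,-0.59,0,-0.11,0,25],
  [0.257,0,-0.664,0,-0.127,0,25],
  [0.307,0,-0.738,0,-0.143,0,25],
  [0.36,0,-0.81,0,-0.16,0,25],
  [0.36,0,-0.81,0,-0.16,0,25],
])

```text
time: 13.03
tool_pos: [0.5527, -0.1288, 0.2113]
ee_rot: [3.137, 0.304, 1.826]
wrist_force: [-5.3, 1.9, -2.7]
width: 0.0338
finger_force: 30.0
```

```bash
python3 arc.py; python3 lid.py .5 .9 10; python3 -c "
from h import *
print(robot.get_obs()['wrist_force'])"
```

```text
grasp pt locker mm [-55.2 -71.7 213.2] [-0.16922476  0.04284521  1.46994923 -0.27521594  1.49895889 -0.42335697]
0.54 [0.03, 0.0, -0.065, 0.0, -0.013, -0.0]
0.58 [0.064, 0.0, -0.128, 0.0, -0.025, -0.0]
0.62 [0.099, -0.0, -0.191, 0.0, -0.038, -0.0]
0.66 [0.137, 0.0, -0.251, -0.0, -0.051, 0.0]
0.7 [0.178, -0.0, -0.31, -0.0, -0.064, -0.0]
0.74 [0.22, -0.0, -0.368, 0.0, -0.076, 0.0]
0.78 [0.265, -0.0, -0.423, 0.0, -0.089, 0.0]
0.82 [0.313, -0.0, -0.477, -0.0, -0.102, -0.0]
0.86 [0.362, -0.0, -0.529, 0.0, -0.115, 0.0]
0.9 [0.413, 0.0, -0.579, -0.0, -0.127, -0.0]
now vs ideal [-0.014, 0.001, 0.048, 0.004, 0.003, 0.003]
[-5.30394648  1.91591412 -2.67975125]
```

Request:
servo_tool([
  [0.03,0,-0.065,0,-0.013,0,25],
  [0.064,0,-0.128,0,-0.025,0,25],
  [0.1,0,-0.19,0,-0.038,0,25],
  [0.137,0,-0.25,0,-0.05,0,25],
  [0.178,0,-0.31,0,-0.064,0,25],
  [0.22,0,-0.368,0,-0.076,0,25],
  [0.265,0,-0.423,0,-0.089,0,25],
  [0.313,0,-0.477,0,-0.1,0,25],
  [0.362,0,-0.529,0,-0.115,0,25],
  [0.413,0,-0.58,0,-0.127,0,25],
  [0.413,0,-0.58,0,-0.127,0,25],
])

```text
time: 13.95
tool_pos: [0.5387, -0.0749, 0.2537]
ee_rot: [3.137, 0.505, 1.824]
wrist_force: [-5.4, 0.8, -7.5]
width: 0.0342
finger_force: 30.0
```

```bash
python3 arc.py; python3 lid.py .9 1.15 8; python3 -c "
from h import *
print(robot.get_obs()['wrist_force'])"
```

```text
grasp pt locker mm [-55.4 -15.7 255.4] [ 0.04868454 -0.01521093  1.49695569 -0.49239019  1.54581095 -0.22226559]
0.931 [0.033, -0.0, -0.045, 0.0, -0.01, 0.0]
0.962 [0.068, -0.0, -0.089, 0.0, -0.02, 0.0]
0.994 [0.104, -0.0, -0.132, 0.0, -0.03, 0.0]
1.025 [0.141, -0.0, -0.173, 0.0, -0.04, -0.0]
1.056 [0.18, -0.0, -0.214, 0.0, -0.05, 0.0]
1.088 [0.219, -0.0, -0.253, 0.0, -0.06, 0.0]
1.119 [0.26, -0.0, -0.291, 0.0, -0.07, -0.0]
1.15 [0.303, -0.0, -0.328, 0.0, -0.08, 0.0]
now vs ideal [0.001, 0.004, 0.039, 0.004, 0.003, 0.002]
[-5.35199079  0.75518309 -7.52289963]
```

Request:
servo_tool([
  [0.033,0,-0.045,0,-0.01,0,25],
  [0.068,0,-0.089,0,-0.02,0,25],
  [0.104,0,-0.132,0,-0.03,0,25],
  [0.141,0,-0.173,0,-0.04,0,25],
  [0.18,0,-0.214,0,-0.05,0,25],
  [0.219,0,-0.253,0,-0.06,0,25],
  [0.26,0,-0.29,0,-0.07,0,25],
  [0.28,0,-0.31,0,-0.075,0,25],
  [0.28,0,-0.31,0,-0.075,0,25],
])

```text
time: 14.7
tool_pos: [0.529, -0.0377, 0.2674]
ee_rot: [3.135, 0.624, 1.822]
wrist_force: [-3.9, -2.9, -8.5]
width: 0.0338
finger_force: 30.0
```

```bash
python3 arc.py
```

```text
grasp pt locker mm [-55.6  23.  269. ] [ 0.1917618  -0.01655918  1.51317123 -0.62218016  1.5901601  -0.09157955]
```

Request:
servo_tool([
  [0,0,0,0,0,0,60],
  [0,0,0,0,0,0,60],
  [0,0,0,0,0,0,60],
  [0,0,0,0,0,0,60],
  [0,0,-0.2,0,0,0,60],
  [0,0,-0.4,0,0,0,60],
  [0,0,-0.7,0,0,0,60],
  [0,0,-1,0,0,0,60],
  [0,0,-1,0,0,0,60],
  [0,0,-1,0,0,0,60],
])

```text
time: 15.53
tool_pos: [0.5153, 0.0187, 0.3507]
ee_rot: [3.128, 0.623, 1.819]
wrist_force: [0.9, 1.1, -0.3]
width: 0.0598
finger_force: 0.0
```

```bash
python3 look.py w7; python3 - <<'E'
from h import *
a=robot.snapshot("top")[:,:,::-1];b=robot.snapshot("scene")[:,:,::-1]
c=[cv2.resize(i,(390,390),interpolation=cv2.INTER_CUBIC) for i in (a[110:310,200:400],b[150:350,170:370])]
cv2.imwrite("pics/end.png",np.hstack(c))
E
```

```text
[ 0.31 -0.01  1.35 -0.64  1.78 -0.09]
bk [379.5 164.1]
lk [277.5 196.9]
rear [430.6 128.1]
front [415. 167.]
c [208.4 191.9]
```

View pics/end.png

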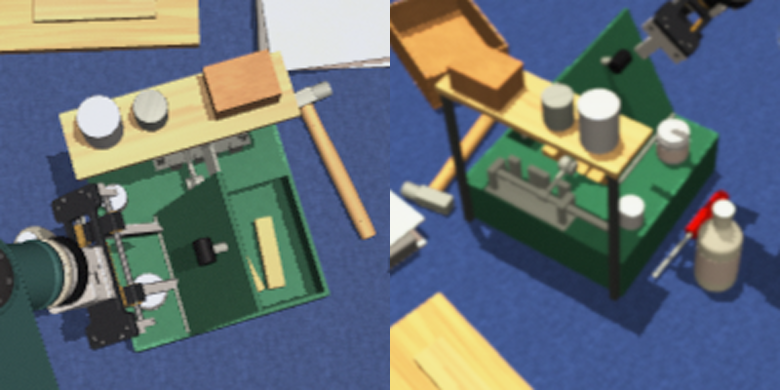

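View pics/w7.png

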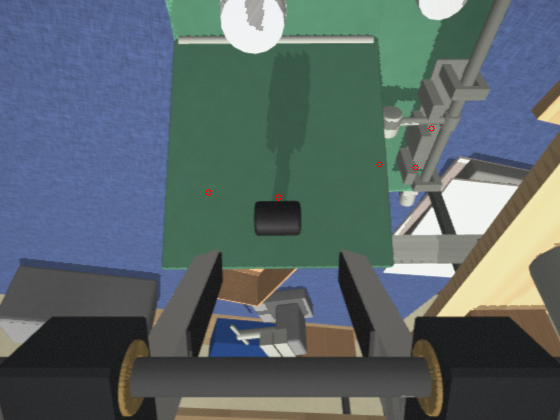

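The lid stands open with its knob free at (278,218). The bolt is drawn with its handle in the rear notch at (392,122), everything else is in place, and the gripper touches nothing. I hand in.

```bash
python3 -c "
from bench import robot
print(robot.close_job())"
```

```text
the job is handed in; nothing more can be done
None
```

I handed the job in at about 16 s: the bolt is drawn fully back with its handle laid in the rear notch, the lid stands open at about 1.14 of 1.15 rad, and nothing else appears to have moved.

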